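Take the ring mandrel out of the dust box

TASK

Slide the hatch of the low dust box all the way open and leave it open. Then take the ring mandrel by its wooden handle and bring it out through the opening, which is shorter than the mandrel, so tilt it handle end up and draw it out slantwise. Finish while still holding the mandrel in the gripper, motionless above the box, every part of it at least 5 cm above the box's roof and touching nothing but the gripper; do not let it go, and leave the other things on the bench where they are.

Things in the scene. Friction and masses are not known exactly. Their poses are not given: they have to be found in the camera images.
- dustbox: Fixed low sheet-metal box, 320 (x) x 270 (y) x 74 mm (z), dark steel. Origin: centre of its underside, on the bench (box z 0). Its x axis points roughly away from the robot. Walls and floor 5 mm, roof 4 mm thick (top at z 74). Two hatch rails along y on the roof at box x -48 and +128, top at z 81. Inside: only the mandrel and its two saddles.
- opening (a point): Centre of the roof's one opening, at the roof's top face (box x 40, y -62, z 74 mm); axes as the box's. The opening is rectangular, box x -35 to +115, box y -122 to -2 (150 x 120 mm); the rest of the roof is closed. Below it, two open-topped saddles carry the mandrel at box x -50 and +92: each 8 mm wide in x, 44 mm in y, up to z 45.
- hatch (a joint): Slide of the hatch in m: 0 = shut over the opening, 0.125 = fully open (end stop). It grows as the hatch moves to the box's +y; it starts nearly shut, between 0 and 0.03. Friction about 1.5 N; it stays where left.
- hatch_grip (a point): Top centre of the hatch's grip fin, at z 110 mm. The hatch is an aluminium plate 166 (x) x 130 (y) x 5 mm, top at z 80, lying on the roof; the black fin stands in its middle, 44 mm long in x, 12 mm thick in y, 30 mm high. Axes as the box's.
- mandrel: Loose ring mandrel, 240 mm long, 0.14 to 0.28 kg. Origin on its axis at mid-length, x axis towards the handle. x -120 to +35: round steel taper, radius 6 at the tip to 10 mm; x +35 to +120: round wooden handle, 24 mm diameter. It starts along box x, handle away from the robot, axis at box y -62, z 40, origin at box x -12 to -28: handle under the opening, tip 97 to 113 mm in under the near roof.
- handle_end (a point): Centre of the handle's end face (mandrel x +120 mm).
- tip_end (a point): Centre of the tip's end face (mandrel x -120 mm).
- jar: Bystander: closed jar, 52 mm diameter, 55 mm high, origin at its underside; stands on the bench 70 to 110 mm off one side of the box.
- vise: Bystander: small heavy round engraver's vise, 80 mm diameter, 52 mm high, origin at its underside.
- ring_clamp: Bystander: wooden ring clamp, 120 x 24 x 18 mm, lying on the bench, origin at its underside.
- graver_block: Bystander: dark wooden block 90 x 50 x 30 mm with three short gravers standing in it, 66 mm high in all, origin at its underside.

How it is judged:
By the outcome, as a careful person would: the job done as asked, in the order asked, and still so for the second after the job is handed in, while the arm keeps its last pose, push and grip.
It also fails if it takes over 51 s, if anything falls off the work surface, if the arm or the gripper's body presses on something with over 40 N, if the wrist force passes 120 N, or if a joint passes its speed limit or range.

ROBOT

A 6-joint arm with a two-finger parallel gripper is mounted at the origin on the work surface. World frame = base frame: x ahead of the robot, y to its left, z up, the work surface at z = 0. Lengths are in mm, angles in rad, forces in N, time in s.
With the tool pointing down it reaches from about 350 to 875 mm from the base axis. Payload 4.2 kg.
Tool frame: the origin (TCP) lies at the very end of the fingers, on their centre line; the grasp point (between the pads) lies arm.hold_point_z behind it (arm.hold_point_z is the distance from the TCP to the grasp point, in mm); z points along the fingers, y is the direction in which the jaws open and shut (so a half turn about z gives the same grasp; the last joint's range is limited). The gripper opens to 85 mm and grips with 20 to 120 N. Pads are 22 mm wide; open, the fingers measure 114 mm over their backs; the gripper's body (76 mm by 85 mm) begins 54 mm behind the grasp point. The pads swing forward as they close: fully open they stand 13 mm farther back than shut.
Start: joints at [1.382, 0.385, 0.008, 0, -1.194, -0.259], TCP at [270.581, 563.369, 231.312] pointing down, gripper open.
Joint ranges: [-3.14, 3.14], [-1.21, 2.06], [-1.07, 1.41], [-3.16, 2.05], [-2.99, -0.16], [-3.1, 3.1]. Speed limits (rad/s): [2.79, 2.79, 3.14, 3.14, 3.14, 3.14].

INTERFACE

Orientations are given as a unit quaternion [x, y, z, w].
In Python, from bench import arm gives the robot as it stands.
- The arm moves only by the tool step_arm, never from a script. Its argument "series" is a list of rows, each a list of 6 numbers: the shift along the world's x, y, z scaled (see below), then the turn, a rotation vector about the world's x, y, z scaled (see below). A call has 1 to 12 rows; each row is the pose to reach, as a shift and turn from the pose commanded when the call began; what a row does not reach only later rows make up. The controller multiplies each number of a shift by 400 mm and each number of a turn by pi/2 rad. A row lasts 1/12 s, in which the tool goes at most 41.7 mm and 7.16 degrees, less where a joint would pass 70% of its speed; a pose out of reach is approached as far as the arm can. A call with a number of a shift or a turn outside -1 to 1 is refused whole. A call with a gripper value outside its range is refused whole. "jaw" is the opening, from -1 (shut) to 1 (fully open), set as the call begins (left out, the last holds). The fingers move at their own pace and stop on an object; the grip force is fixed at half the most. Time passes only in rows, so rows that repeat a pose let the fingers close. It gives the time, the measured TCP pose, the force and the opening at its end, in the units of the state.
- arm.read_state(): the state, without advancing time (a new reading comes with each control period).
- arm.get_image(name): name is "side" or "top"; returns a dict with "image" (384x512x3 uint8, red, green, blue), "camera_matrix" (3x3 intrinsics, pixels), "world_from_camera" (4x4, takes a point from camera to world coordinates). Camera axes: x right, y up, looking along -z (the intrinsics and any distortion apply to the point x, -y, -z); pixel columns grow to the right and rows downward; lengths in mm; the calibration is good to about 2 mm. A picture is of the moment at which its call begins. There is no depth.
- arm.job_done(): hands the job in, once; it reports no verdict.
The state is a dict: "clock": time; "joints": joint angles; "joint_vel": joint speeds; "joint_efforts": joint torques, N m; "position": TCP position; "ee_rot": TCP orientation; "contact_force": force on the tool from outside, world axes, zero at the start; "wrist_torque": the same for the moment, N m; "gripper_width": finger opening in mm.
Only numpy, scipy, OpenCV 4.12 (cv2) and the standard library are available. Lean on these libraries where they do the work, as an engineer would, in place of code of your own. Each camera call takes 0.05 s, during which the arm holds its last target.

## Working session

There is one attempt and no reset: what is moved stays moved. The work goes in short steps, Python scripts to look and compute and a tool call to move; the robot and the scene stay as the last step left them, time stands still between calls to the robot, and variables do not carry over. Pictures are saved under pics/ and viewed, and the job is handed in when it is done.

Besides the shell and the picture viewer there is one more tool, called as name(argument=value, ...), one argument or row to a line, values as JSON. step_arm: Moves the arm, as the interface text tells. Shifts and turns lie within -1 to 1; 1 stands for 400 mm of shift or pi/2 rad of turn. Its arguments: {"type":"object","properties":{"series":{"type":"array","items":{"type":"array","items":{"type":"number","minimum":-1,"maximum":1}}},"jaw":{"type":"number"}},"required":["series"]}

```bash
ls; mkdir -p pics; python3 - <<'E'
from bench import arm
import cv2,numpy as np
print(arm.read_state()); print(arm.hold_point_z)
for n in("side","top"):
    d=arm.get_image(n); cv2.imwrite(f"pics/{n}0.png",d["image"][:,:,::-1]); np.savez(f"{n}0.npz",**d)
    print(n,d["camera_matrix"],d["world_from_camera"],[k for k in d])
E
```

```text
pics
{'clock': 0.0, 'joints': array([ 1.38155791e+00,  3.85565316e-01,  6.59986421e-03, -4.85232829e-04,
       -1.19400578e+00, -2.58584633e-01]), 'joint_vel': array([ 0.00101236,  0.0003361 ,  0.00087936, -0.00082705, -0.00092907,
       -0.00068403]), 'joint_efforts': array([ 5.09141246e-04, -3.92291522e+01,  1.88400578e+01,  4.18611825e+00,
       -4.69834442e-03, -5.88027802e-06]), 'position': array([270.36761799, 562.83426927, 230.20818644]), 'ee_rot': array([ 9.75015894e-01, -2.22132331e-01, -1.87666375e-04,  1.09461669e-03]), 'contact_force': array([0.59682135, 0.37025901, 0.49806776]), 'wrist_torque': array([-0.02567284,  0.02685463,  0.00919575]), 'gripper_width': 85.39425795910581}
18.700000000000003
side [[422.41509407   0.         257.59419914]
 [  0.         422.41509407 195.27345183]
 [  0.           0.           1.        ]] [[ 9.84334876e-01  1.21114681e-01 -1.28125276e-01  4.17535398e+02]
 [-1.76308543e-01  6.77780888e-01 -7.13812556e-01 -6.44815332e+02]
 [ 3.87683521e-04  7.25220175e-01  6.88516919e-01  7.58917987e+02]
 [ 0.00000000e+00  0.00000000e+00  0.00000000e+00  1.00000000e+00]] ['image', 'camera_matrix', 'world_from_camera']
top [[373.61773542   0.         255.36193224]
 [  0.         373.61773542 200.73940494]
 [  0.           0.           1.        ]] [[ 2.15579369e-02  9.97272118e-01 -7.05944660e-02  5.08205090e+02]
 [-9.99670382e-01  2.05173429e-02 -1.54326110e-02  4.98721535e+01]
 [-1.39421018e-02  7.09038921e-02  9.97385711e-01  1.03121816e+03]
 [ 0.00000000e+00  0.00000000e+00  0.00000000e+00  1.00000000e+00]] ['image', 'camera_matrix', 'world_from_camera']
```

View pics/side0.png

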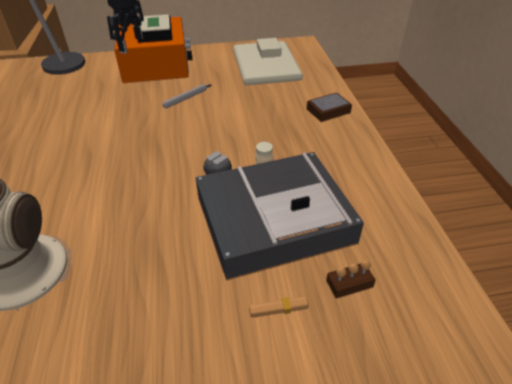

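View pics/top0.png

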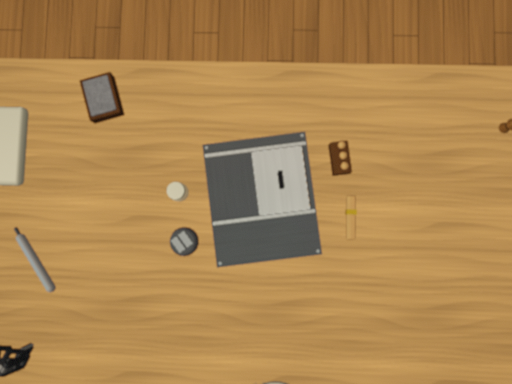

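Side view: the dark box is centred near (277,211), with the light hatch and its black fin at (300,203). Top view: the roof corners are near (204,146), (304,133), (321,253) and (218,265), and the fin is near (281,179). The jar is at (176,191), the vise at (184,241), the clamp at (351,217) and the graver block at (341,158).

```bash
cat > h.py <<'E'
import numpy as np,cv2
def load(n): return np.load(n)
def cast(d,u,v,z):
    K=d["camera_matrix"];T=d["world_from_camera"]
    p=np.linalg.inv(K)@[u,v,1]; r=T[:3,:3]@np.array([p[0],-p[1],-p[2]]); o=T[:3,3]
    return o+r*(z-o[2])/r[2]
def proj(d,P):
    T=np.linalg.inv(d["world_from_camera"]); c=T[:3,:3]@np.asarray(P)+T[:3,3]
    q=d["camera_matrix"]@np.array([c[0],-c[1],-c[2]]); return q[:2]/q[2]
E
python3 - <<'E'
from h import *
d=load("top0.npz");im=d["image"][:,:,::-1].copy()
hsv=cv2.cvtColor(im,cv2.COLOR_BGR2HSV)
m=((hsv[...,1]<90)).astype(np.uint8)*255
m[:, :200]=0; m[:,325:]=0; m[:125]=0; m[275:]=0
m=cv2.morphologyEx(m,cv2.MORPH_CLOSE,np.ones((3,3)))
c=max(cv2.findContours(m,cv2.RETR_EXTERNAL,cv2.CHAIN_APPROX_NONE)[0],key=cv2.contourArea)
r=cv2.minAreaRect(c);print(r,cv2.contourArea(c))
ap=cv2.approxPolyDP(c,8,True)[:,0];print(ap)
for p in cv2.boxPoints(r): print(p,cast(d,*p,74).round(1))
for p in ap: print(p,cast(d,*p,74).round(1))
b=cv2.inRange(im,(0,0,0),(28,28,28));b[:, :265]=0;b[:,300:]=0;b[:160]=0;b[200:]=0
c=max(cv2.findContours(b,cv2.RETR_EXTERNAL,cv2.CHAIN_APPROX_NONE)[0],key=cv2.contourArea);r=cv2.minAreaRect(c);print("fin",r,cast(d,*r[0],110))
v=im[120:280,190:335];cv2.imwrite("pics/topz.png",cv2.resize(v,None,fx=5,fy=3.75*5/3.75,interpolation=cv2.INTER_CUBIC)[:800,:800][:, :725][:600])
s=load("side0.npz")["image"][140:280,185:370,::-1];cv2.imwrite("pics/sidez.png",cv2.resize(s,None,fx=4,fy=4,interpolation=cv2.INTER_CUBIC))
E
```

```text
((261.4307861328125, 198.9461669921875), (123.0424575805664, 104.8093490600586), 82.87498474121094) 12531.0
[[303 132]
 [203 145]
 [218 266]
 [320 253]]
[201.80002 144.40001] [720.  207.2  74. ]
[305.80002 131.40001] [759.2 -62.5  74. ]
[321.06155 253.49232] [ 445.2 -104.9   74. ]
[217.06155 266.4923 ] [406.5 158.4  74. ]
[303 132] [757.5 -55.2  74. ]
[203 145] [718.5 204.   74. ]
[218 266] [407.8 156.   74. ]
[320 253] [ 446.4 -102.2   74. ]
fin ((281.0, 185.5), (1.0, 0.0), -90.0) [612.54835225   1.44539051 110.        ]
```

View pics/topz.png

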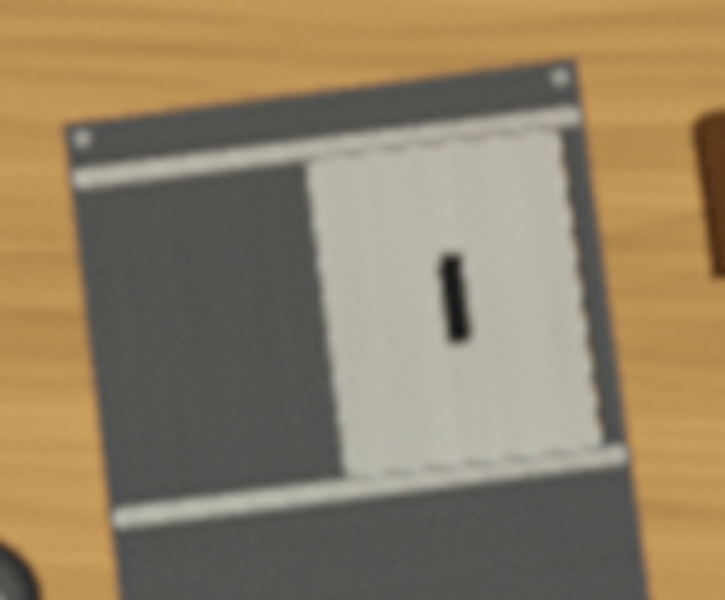

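View pics/sidez.png

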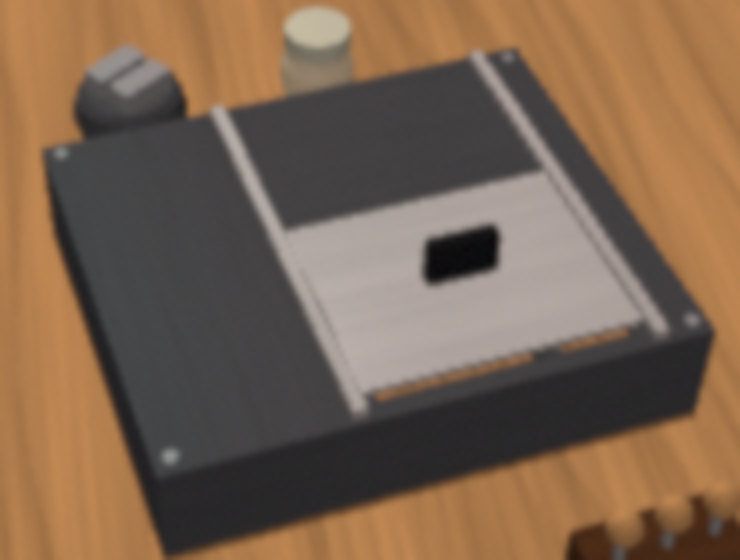

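```bash
python3 - <<'E'
from h import *
d=load("top0.npz");s=load("side0.npz")
print("side corners z74")
P=[cast(s,185+a/4,140+b/4,74) for a,b in[(46,148),(516,49),(714,332),(165,474)]]
for p in P: print(p.round(1))
print(np.mean(P,0))
Q=[cast(d,*p,74) for p in[(303.2,132),(203,145),(218,266),(320.5,253)]]
for C in (Q,P): 
    C=np.array(C); 
c0=np.array([582.6,50.65]);a=.15
# rails: top zoom
R=lambda p:np.array([[np.cos(a),np.sin(a)],[-np.sin(a),np.cos(a)]])@(p[:2]-c0)
for u,v in[(75,180),(578,117),(115,518),(625,454)]: print("rail top",R(cast(d,190+u/5,120+v/5,81)).round(1))
for u,v in[(218,110),(360,408),(478,55),(660,330)]: print("rail side",R(cast(s,185+u/4,140+v/4,81)).round(1))
print("fin top",R(cast(d,280.8,179.4,110)),cast(d,280.8,179.4,110))
# hatch edges
for u,v in[(308,168),(343,474),(560,130),(603,440)]: print("plate top",R(cast(d,190+u/5,120+v/5,80)).round(1))
for u,v in[(288,229),(543,172),(372,390),(640,318)]: print("plate side",R(cast(s,185+u/4,140+v/4,80)).round(1))
for u,v in[(428,237),(497,225),(425,284),(498,270)]: print("fin side110/80",R(cast(s,185+u/4,140+v/4,110)).round(1),R(cast(s,185+u/4,140+v/4,80)).round(1))
E
```

```text
side corners z74
[408.2 156.2  74. ]
[720.5 201.4  74. ]
[759.  -63.1  74. ]
[ 449.3 -107.4   74. ]
[584.25269602  46.77654132  74.        ]
rail top [126.4 128.7]
rail top [ 125.  -132.3]
rail top [-48.9 129.1]
rail top [ -49.9 -132.1]
rail side [-47.8 123.3]
rail side [ -48.5 -132.7]
rail side [128.5 122.4]
rail side [ 125.9 -133.4]
fin top [ 37.39771094 -54.65757403] [627.74570074   2.19481569 110.        ]
plate top [117.1   8.9]
plate top [-41.6  11.3]
plate top [ 119.7 -122.4]
plate top [ -41.4 -122.1]
plate side [-40.5   8.2]
plate side [120.8   5.9]
plate side [ -37.9 -122.4]
plate side [ 120.3 -121. ]
fin side110/80 [ 20.7 -52.3] [ 34.  -24.1]
fin side110/80 [ 60.7 -55.7] [ 75.8 -27.7]
fin side110/80 [  5.5 -85.5] [ 18.1 -58.8]
fin side110/80 [ 46.9 -88.3] [ 61.4 -61.8]
```

Both views agree on the box: centre about (583, 49), yaw 0.15, and the fin near world (630, 2). I'll go there at height first, turning the jaws to box y.

step_arm(
  series=[
    [0.02, -0.03, 0, 0, 0, 0.01],
    [0.06, -0.1, 0, 0, 0, 0.03],
    [0.11, -0.17, 0, 0, 0, 0.05],
    [0.16, -0.25, 0, 0, 0, 0.075],
    [0.22, -0.33, 0, 0, 0, 0.1],
    [0.27, -0.42, 0, 0, 0, 0.12],
    [0.32, -0.5, 0, 0, 0, 0.14],
    [0.37, -0.57, 0, 0, 0, 0.16],
    [0.41, -0.63, 0, 0, 0, 0.175],
    [0.435, -0.675, 0, 0, 0, 0.185],
    [0.45, -0.7, 0, 0, 0, 0.19],
    [0.45, -0.7, 0, 0, 0, 0.19],
  ],
  jaw=1,
)

```text
clock: 1.1
position: [451.2, 281.2, 230.9]
ee_rot: [0.997, -0.076, -0.0, 0.0]
contact_force: [-0.8, 0.2, -0.0]
gripper_width: 85.3
```

step_arm(
  series=[
    [0.02, -0.03, 0, 0, 0, 0.01],
    [0.06, -0.1, 0, 0, 0, 0.03],
    [0.11, -0.17, 0, 0, 0, 0.05],
    [0.16, -0.25, 0, 0, 0, 0.075],
    [0.22, -0.33, 0, 0, 0, 0.1],
    [0.27, -0.42, 0, 0, 0, 0.12],
    [0.32, -0.5, 0, 0, 0, 0.14],
    [0.37, -0.57, 0, 0, 0, 0.16],
    [0.41, -0.63, 0, 0, 0, 0.175],
    [0.435, -0.675, 0, 0, 0, 0.185],
    [0.45, -0.7, 0, 0, 0, 0.19],
    [0.45, -0.7, 0, 0, 0, 0.19],
  ],
)

```text
clock: 2.1
position: [631.4, 1.9, 230.2]
ee_rot: [0.997, 0.073, -0.001, 0.0]
contact_force: [0.0, 0.4, 0.0]
gripper_width: 85.7
```

step_arm(
  series=[
    [0, 0, -0.03, 0, 0, 0],
    [0, 0, -0.08, 0, 0, 0],
    [0, 0, -0.13, 0, 0, 0],
    [0, 0, -0.18, 0, 0, 0],
    [0, 0, -0.22, 0, 0, 0],
    [0, 0, -0.26, 0, 0, 0],
    [0, 0, -0.29, 0, 0, 0],
    [0, 0, -0.315, 0, 0, 0],
    [0, 0, -0.335, 0, 0, 0],
    [0, 0, -0.35, 0, 0, 0],
    [0, 0, -0.35, 0, 0, 0],
  ],
)

```text
clock: 3.02
position: [629.9, 3.8, 90.1]
ee_rot: [0.997, 0.075, -0.001, 0.0]
contact_force: [-0.3, 0.2, -1.1]
gripper_width: 85.4
```

```bash
cat > snap.py <<'E'
import sys
from bench import arm
from h import *
t=sys.argv[1]
for n in sys.argv[2:]:
    d=arm.get_image(n);np.savez(n+t+".npz",**d);im=d["image"][:,:,::-1]
    im=im[110:290,170:380] if n=="side" else im[110:280,180:340]
    cv2.imwrite(f"pics/{n}{t}.png",cv2.resize(im,None,fx=3.3,fy=3.3,interpolation=cv2.INTER_CUBIC))
E
python3 snap.py 1 side
```

```text
(no output)
```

View pics/side1.png

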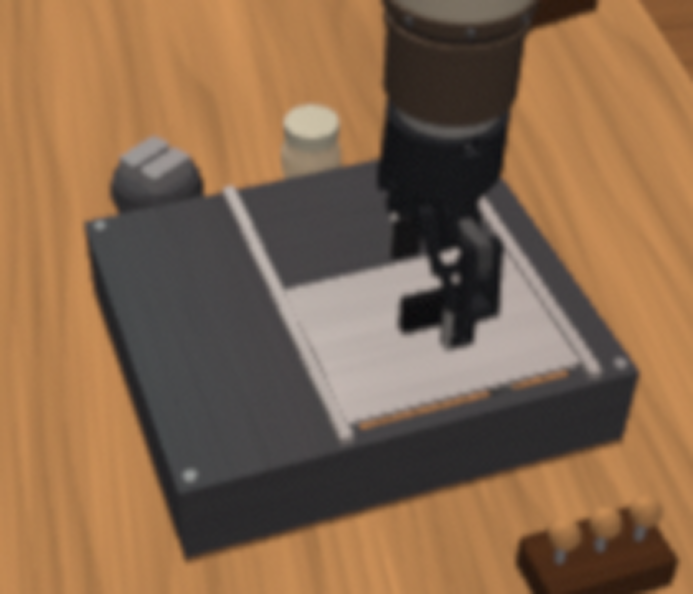

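The near finger is at (458,335) on the near side of the fin (420,310). The other finger is behind, so they straddle it. Closing.

step_arm(
  series=[
    [0, 0, 0, 0, 0, 0],
    [0, 0, 0, 0, 0, 0],
    [0, 0, 0, 0, 0, 0],
    [0, 0, 0, 0, 0, 0],
    [0, 0, 0, 0, 0, 0],
    [0, 0, 0, 0, 0, 0],
    [0, 0, 0, 0, 0, 0],
    [0, 0, 0, 0, 0, 0],
    [0, 0, 0, 0, 0, 0],
    [0, 0, 0, 0, 0, 0],
  ],
  jaw=-1,
)

```text
clock: 3.9
position: [630.7, 3.2, 91.8]
ee_rot: [0.997, 0.074, 0.0, 0.0]
contact_force: [-1.3, -1.0, 2.1]
gripper_width: 10.3
```

step_arm(
  series=[
    [-0.003, 0.02, 0, 0, 0, 0],
    [-0.008, 0.05, 0, 0, 0, 0],
    [-0.012, 0.08, 0, 0, 0, 0],
    [-0.017, 0.11, 0, 0, 0, 0],
    [-0.021, 0.14, 0, 0, 0, 0],
    [-0.026, 0.17, 0, 0, 0, 0],
    [-0.03, 0.2, 0, 0, 0, 0],
    [-0.035, 0.23, 0, 0, 0, 0],
    [-0.039, 0.258, 0, 0, 0, 0],
    [-0.042, 0.275, 0, 0, 0, 0],
    [-0.043, 0.285, 0, 0, 0, 0],
    [-0.043, 0.285, 0, 0, 0, 0],
  ],
)

```text
clock: 4.9
position: [613.6, 118.0, 91.7]
ee_rot: [0.997, 0.075, 0.0, 0.001]
contact_force: [1.4, -4.4, 7.0]
gripper_width: 10.5
```

step_arm(
  series=[
    [-0.001, 0.005, 0, 0, 0, 0],
    [-0.002, 0.01, 0, 0, 0, 0],
    [-0.002, 0.015, 0, 0, 0, 0],
    [-0.002, 0.015, 0, 0, 0, 0],
  ],
)

```text
clock: 5.23
position: [613.5, 118.3, 91.8]
ee_rot: [0.997, 0.075, -0.0, 0.004]
contact_force: [6.9, -21.1, 4.5]
gripper_width: 10.5
```

```bash
python3 snap.py 2 side top
```

```text
(no output)
```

View pics/side2.png

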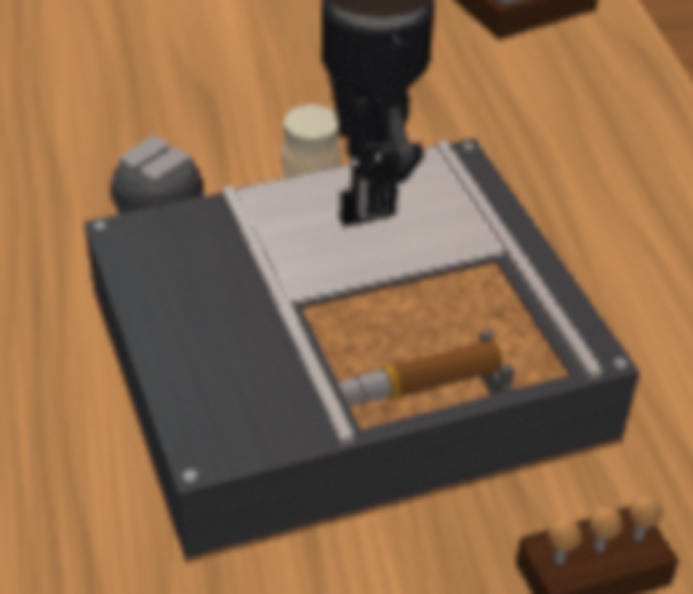

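The hatch is at its end stop (21 N), the opening is clear, and the mandrel is visible with its wooden handle around (393–500, 365) zoomed. I'll take off the push, then measure the handle while opening the jaws.

step_arm(
  series=[
    [0.001, -0.007, 0, 0, 0, 0],
    [0.002, -0.014, 0, 0, 0, 0],
    [0.002, -0.014, 0, 0, 0, 0],
  ],
)

```text
clock: 5.58
position: [613.6, 118.0, 91.8]
ee_rot: [0.997, 0.074, 0.0, -0.0]
contact_force: [0.5, -2.4, 5.2]
gripper_width: 10.4
```

step_arm(
  series=[
    [0, 0, 0, 0, 0, 0],
    [0, 0, 0, 0, 0, 0],
    [0, 0, 0, 0, 0, 0],
    [0, 0, 0, 0, 0, 0],
    [0, 0, 0, 0, 0, 0],
    [0, 0, 0, 0, 0, 0],
    [0, 0, 0.03, 0, 0, 0],
    [0, 0, 0.08, 0, 0, 0],
    [0, 0, 0.14, 0, 0, 0],
    [0, 0, 0.18, 0, 0, 0],
    [0, 0, 0.2, 0, 0, 0],
    [0, 0, 0.2, 0, 0, 0],
  ],
  jaw=0.3,
)

```text
clock: 6.58
position: [614.4, 118.2, 173.5]
ee_rot: [0.997, 0.075, 0.002, -0.001]
contact_force: [-0.6, 0.6, -0.4]
gripper_width: 55.8
```

```bash
python3 snap.py 3 side top
```

```text
(no output)
```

View pics/side3.png

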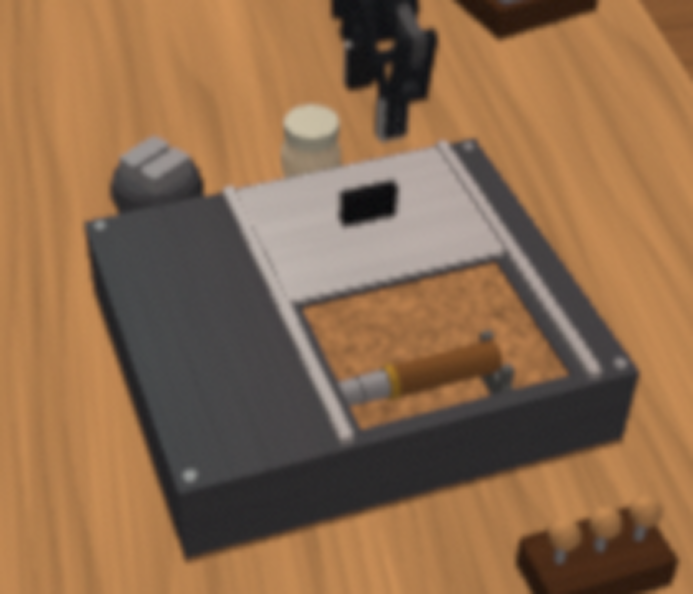

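View pics/top3.png

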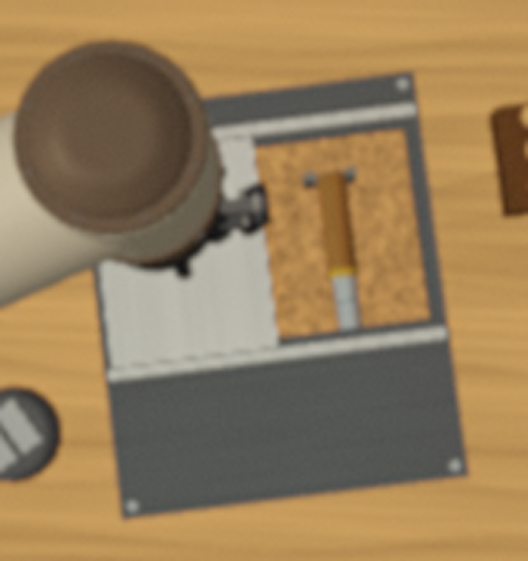

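The hatch stays open. In the top view the handle runs from (335,172) at its end to the brass collar at (343,272) zoomed, with the far saddle at (330,178).

```bash
python3 - <<'E'
from h import *
c0=np.array([582.9,48.9]);a=.15
B=lambda p:np.array([[np.cos(a),np.sin(a)],[-np.sin(a),np.cos(a)]])@(p[:2]-c0)
d=load("top3.npz");s=load("side3.npz")
k=3.3
for n,u,v,z in[("end",334.5,172,45),("collar",343,272,40),("taper edge",347,325,40),("op corner",257,148,74),("op corner",405,128,74),("op c",430,318,74),("op c",281,340,74),("sad",330,178,45)]:
    p=cast(d,180+u/k,110+v/k,z);print("top",n,p.round(1),B(p).round(1))
for n,u,v,z in[("end",494,355,40),("collar",393,379,40),("op",503,262,74),("op",303,310,74),("op",356,428,74)]:
    p=cast(s,170+u/k,110+v/k,z);print("side",n,p.round(1),B(p).round(1))
E
```

```text
top end [682.5  -1.9  45. ] [ 90.9 -65.1]
top collar [602.1 -10.4  40. ] [ 10.1 -61.5]
top taper edge [559.4 -14.3  40. ] [-32.7 -58.9]
top op corner [695.3  60.7  74. ] [112.9  -5.1]
top op corner [713.3 -55.1  74. ] [ 113.4 -122.3]
top op c [564.4 -76.3  74. ] [ -37. -121.]
top op c [544.9  38.9  74. ] [-39.1  -4.2]
top sad [677.6   1.7  45. ] [ 86.5 -60.9]
side end [6.811e+02 3.000e-01 4.000e+01] [ 89.8 -62.8]
side collar [605.3  -9.6  40. ] [ 13.4 -61.2]
side op [701.1  58.1  74. ] [118.3  -8.6]
side op [549.5  35.   74. ] [-35.1  -8.8]
side op [563.2 -77.   74. ] [ -38.3 -121.5]
```

step_arm(
  series=[
    [0.004, -0.02, 0, 0, 0, 0],
    [0.012, -0.07, 0, 0, 0, 0],
    [0.022, -0.12, 0, 0, 0, 0],
    [0.032, -0.18, 0, 0, 0, 0],
    [0.042, -0.23, 0, 0, 0, 0],
    [0.05, -0.27, 0, 0, 0, 0],
    [0.055, -0.295, 0, 0, 0, 0],
    [0.057, -0.31, 0, 0, 0, 0],
    [0.057, -0.31, -0.02, 0, 0, 0],
    [0.057, -0.31, -0.06, 0, 0, 0],
    [0.057, -0.31, -0.08, 0, 0, 0],
    [0.057, -0.31, -0.08, 0, 0, 0],
  ],
)

```text
clock: 7.68
position: [634.2, -5.7, 136.1]
ee_rot: [0.997, 0.075, -0.003, 0.0]
contact_force: [-0.3, -0.9, 0.0]
gripper_width: 55.2
```

```bash
python3 snap.py 4 side
```

```text
(no output)
```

View pics/side4.png

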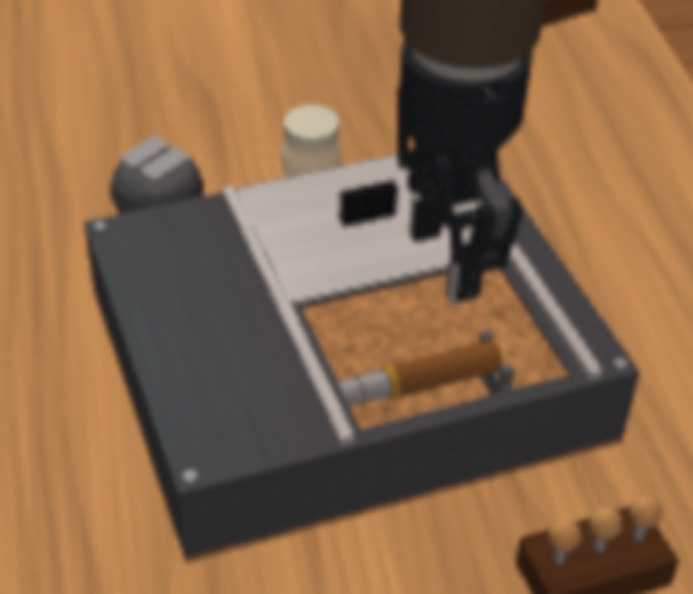

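The open fingers hang above the opening, with the near finger at (463,295) and the handle below at (445,368). Descending.

step_arm(
  series=[
    [0, 0, -0.02, 0, 0, 0],
    [0.002, 0, -0.06, 0, 0, 0],
    [0.004, 0, -0.1, 0, 0, 0],
    [0.005, 0, -0.14, 0, 0, 0],
    [0.005, 0, -0.18, 0, 0, 0],
    [0.005, 0, -0.21, 0, 0, 0],
    [0.005, 0, -0.235, 0, 0, 0],
    [0.005, 0, -0.255, 0, 0, 0],
    [0.005, 0, -0.27, 0, 0, 0],
    [0.005, 0, -0.28, 0, 0, 0],
    [0.005, 0, -0.285, 0, 0, 0],
    [0.005, 0, -0.285, 0, 0, 0],
  ],
)

```text
clock: 8.73
position: [638.3, -6.2, 25.3]
ee_rot: [0.997, 0.074, 0.0, 0.0]
contact_force: [0.7, -1.1, -0.1]
gripper_width: 56.0
```

```bash
python3 snap.py 5 side top
```

```text
(no output)
```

View pics/side5.png

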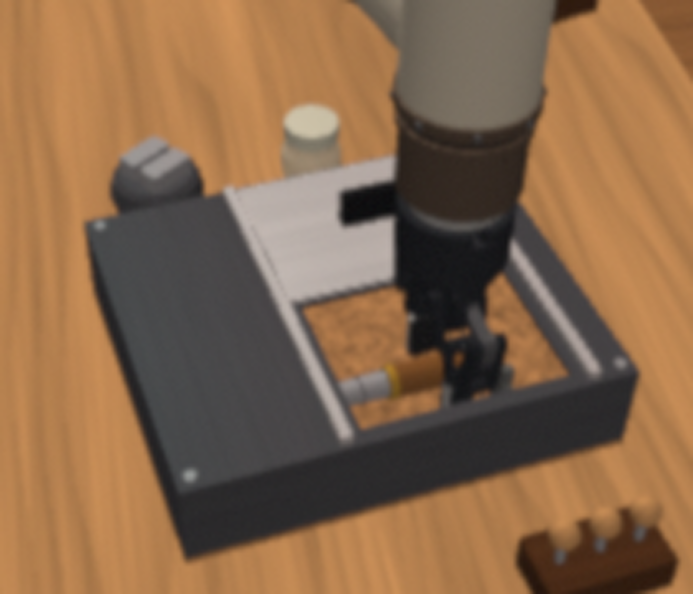

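The fingers straddle the handle, with the near finger at (460,390). I'll go 4 mm lower and close.

step_arm(
  series=[
    [0, 0, -0.01, 0, 0, 0],
    [0, 0, -0.01, 0, 0, 0],
    [0, 0, -0.01, 0, 0, 0],
  ],
)

```text
clock: 9.08
position: [639.3, -5.8, 22.2]
ee_rot: [0.997, 0.075, 0.001, -0.0]
contact_force: [1.6, 2.0, 2.2]
gripper_width: 55.6
```

step_arm(
  series=[
    [0, 0, 0, 0, 0, 0],
    [0, 0, 0, 0, 0, 0],
    [0, 0, 0, 0, 0, 0],
    [0, 0, 0, 0, 0, 0],
    [0, 0, 0, 0, 0, 0],
    [0, 0, 0, 0, 0, 0],
    [0, 0, 0, 0, 0, 0],
    [0, 0, 0, 0, 0, 0],
  ],
  jaw=-1,
)

```text
clock: 9.75
position: [637.7, -6.3, 21.1]
ee_rot: [0.997, 0.074, -0.001, 0.0]
contact_force: [-1.4, -0.1, 0.6]
gripper_width: 22.4
```

```bash
python3 -c "
from bench import arm
s=arm.read_state()
for k in('position','contact_force','wrist_torque','gripper_width','joints'):print(k,s[k])"
```

```text
position [637.7394315   -6.33523515  21.09057329]
contact_force [-1.37281977 -0.05171938  0.60645314]
wrist_torque [ 2.16739831e-04  3.04922867e-01 -3.70359803e-02]
gripper_width 22.407038690328395
joints [ 2.43268056e-01  6.13236588e-01 -1.90784315e-01 -1.70919657e-04
 -7.67803745e-01  1.47657738e+00]
```

```bash
cat > plan.py <<'E'
from h import *
a=.15; G0=np.array([45.5,40.]); sg=72.
# waypoints: theta, x_tip, z of axis at x=-50 (or lift)
W=[(0,-146.5,40),(9,-146,44),(18,-141,49),(20,-125,49.5),(23,-112,49.5),(26,-100,49.5),(29,-85,49.5),(31,-70,49.5),(33,-55,52),(35,-40,60),(37,-22,72)]
def pose(w):
    th,xt,z=w;t=np.radians(th);u=np.array([np.cos(t),np.sin(t)])
    tip=np.array([xt,z+(xt+50)*np.tan(t)])
    return t,u,tip,tip+u*(120+sg)
def rad(s): return 6+4*(s+120)/155 if s<35 else 12
def check(t,u,tip):
    r=[9e9]*4
    n=np.array([-u[1],u[0]])
    for s in np.linspace(-120,120,241):
        p=tip+u*(s+120)
        for sg_ in(1,-1):
            q=p+sg_*n*rad(s)
            r[0]=min(r[0],q[1]-5)                          # floor
            if q[0]<-35 : 
                if q[1]<95: r[1]=min(r[1],70-q[1])      # roof near
            if q[0]>115: r[2]=min(r[2],q[1]-81)            # far roof/rail
            if -54<q[0]<-46: r[3]=min(r[3],q[1]-32)        # near saddle notch bottom
    return np.round(r,1)
if __name__=="__main__":
    for i in range(len(W)):
        for f in ((0,.5) if i<len(W)-1 else (0,)):
            w=np.array(W[i])*(1-f)+np.array(W[min(i+1,len(W)-1)])*f
            t,u,tip,G=pose(w); D=G-G0+18.7*np.array([np.sin(t),1-np.cos(t)])
            tcp=G+18.7*np.array([np.sin(t),-np.cos(t)])
            cmd=[D[0]*np.cos(a)/400,D[0]*np.sin(a)/400,D[1]/400,np.sin(a)*t/(np.pi/2),-np.cos(a)*t/(np.pi/2)]
            print(w.round(1),"G",G.round(0),"tcp",tcp.round(0),"clr",check(t,u,tip),"cmd",np.round(cmd,3))
E
python3 plan.py
```

```text
[   0.  -146.5   40. ] G [46. 40.] tcp [46. 21.] clr [ 2.30e+01  2.11e+01  9.00e+09 -6.00e-01] cmd [ 0.  0.  0.  0. -0.]
[   4.5 -146.2   42. ] G [45. 49.] tcp [47. 31.] clr [2.34e+01 1.79e+01 9.00e+09 1.30e+00] cmd [ 0.003  0.     0.024  0.007 -0.049]
[   9 -146   44] G [44. 59.] tcp [47. 40.] clr [1.79e+01 1.47e+01 9.00e+09 2.90e+00] cmd [ 0.003  0.     0.048  0.015 -0.099]
[  13.5 -143.5   46.5] G [43. 69.] tcp [48. 51.] clr [1.32e+01 1.09e+01 9.00e+09 5.20e+00] cmd [ 0.005  0.001  0.073  0.022 -0.148]
[  18. -141.   49.] G [42. 79.] tcp [47. 61.] clr [8.7e+00 6.8e+00 9.0e+09 7.0e+00] cmd [ 0.005  0.001  0.099  0.03  -0.198]
[  19.  -133.    49.2] G [49. 83.] tcp [55. 65.] clr [1.0e+01 6.6e+00 9.0e+09 7.4e+00] cmd [ 0.023  0.003  0.11   0.032 -0.209]
[  20.  -125.    49.5] G [55. 88.] tcp [62. 70.] clr [1.16e+01 6.30e+00 9.00e+09 7.80e+00] cmd [ 0.04   0.006  0.122  0.033 -0.22 ]
[  21.5 -118.5   49.5] G [60. 93.] tcp [67. 75.] clr [1.19e+01 5.60e+00 9.00e+09 7.90e+00] cmd [ 0.053  0.008  0.135  0.036 -0.236]
[  23.  -112.    49.5] G [65. 98.] tcp [72. 81.] clr [1.27e+01 5.20e+00 
[... 793 characters left out ...]
p [110. 129.] clr [32.9  2.1 58.8  9.4] cmd [ 0.16   0.024  0.269  0.053 -0.352]
[ 33 -55  52] G [106. 153.] tcp [116. 138.] clr [38.7  0.4 63.9 11.7] cmd [ 0.175  0.026  0.291  0.055 -0.363]
[ 34.  -47.5  56. ] G [112. 165.] tcp [122. 150.] clr [47.7 -3.7 71.9 30.7] cmd [ 0.189  0.029  0.321  0.056 -0.374]
[ 35 -40  60] G [117. 177.] tcp [128. 162.] clr [ 5.71e+01 -7.90e+00  8.00e+01  9.00e+09] cmd [ 0.204  0.031  0.351  0.058 -0.385]
[ 36. -31.  66.] G [124. 193.] tcp [135. 178.] clr [7.00e+01 9.00e+09 9.02e+01 9.00e+09] cmd [ 0.222  0.034  0.391  0.06  -0.396]
[ 37 -22  72] G [131. 209.] tcp [143. 194.] clr [8.330e+01 9.000e+09 1.006e+02 9.000e+09] cmd [ 0.24   0.036  0.431  0.061 -0.406]
```

```bash
sed -i 's/^W=.*/W=[(0,-146.5,40),(6,-146,42.5),(12,-144.5,45),(18,-141,47),(20,-125,47.5),(22,-108,47.5),(24,-91,47.5),(25,-74,47.5),(25,-57,47.5),(25,-40,47.5),(25,-23,47.5),(25,-15,55),(25,-12,90),(25,-15,150)]/' plan.py; python3 plan.py
```

```text
[   0.  -146.5   40. ] G [46. 40.] tcp [46. 21.] clr [ 2.30e+01  2.11e+01  9.00e+09 -6.00e-01] cmd [ 0.  0.  0.  0. -0.]
[   3.  -146.2   41.2] G [45. 46.] tcp [46. 28.] clr [2.52e+01 1.91e+01 9.00e+09 7.00e-01] cmd [ 0.002  0.     0.016  0.005 -0.033]
[   6.  -146.    42.5] G [45. 52.] tcp [47. 34.] clr [2.14e+01 1.70e+01 9.00e+09 1.70e+00] cmd [ 0.003  0.001  0.031  0.01  -0.066]
[   9.  -145.2   43.8] G [44. 59.] tcp [47. 40.] clr [1.77e+01 1.49e+01 9.00e+09 2.80e+00] cmd [ 0.004  0.001  0.047  0.015 -0.099]
[  12.  -144.5   45. ] G [43. 65.] tcp [47. 47.] clr [1.40e+01 1.29e+01 9.00e+09 3.70e+00] cmd [ 0.004  0.001  0.063  0.02  -0.132]
[  15.  -142.8   46. ] G [43. 71.] tcp [48. 53.] clr [1.04e+01 1.10e+01 9.00e+09 4.40e+00] cmd [ 0.005  0.001  0.079  0.025 -0.165]
[  18. -141.   47.] G [42. 77.] tcp [47. 59.] clr [6.7e+00 8.8e+00 9.0e+09 5.0e+00] cmd [ 0.005  0.001  0.094  0.03  -0.198]
[  19.  -133.    47.2] G [49. 81.] tcp [55. 63.] clr [8.0e+00 8.6e+00 9.0e+09 5.4e+00] cmd [ 0.023  0.003  0.105  0.032 -0.209]
[  20.  -125.    47.5] G [55. 86.] tcp [62. 68.] clr [9.6e+00 8.3e
[... 1611 characters left out ...]
+09] cmd [ 0.29   0.044  0.272  0.042 -0.275]
[ 25 -15  55] G [159. 152.] tcp [167. 136.] clr [6.09e+01 9.00e+09 4.04e+01 9.00e+09] cmd [ 0.3    0.045  0.286  0.042 -0.275]
[ 25.  -13.5  72.5] G [161. 171.] tcp [168. 154.] clr [7.91e+01 9.00e+09 5.82e+01 9.00e+09] cmd [ 0.304  0.046  0.331  0.042 -0.275]
[ 25 -12  90] G [162. 189.] tcp [170. 172.] clr [9.73e+01 9.00e+09 7.56e+01 9.00e+09] cmd [ 0.308  0.046  0.377  0.042 -0.275]
[ 25.  -13.5 120. ] G [161. 218.] tcp [168. 201.] clr [1.266e+02 9.000e+09 1.057e+02 9.000e+09] cmd [ 0.304  0.046  0.45   0.042 -0.275]
[ 25 -15 150] G [159. 247.] tcp [167. 231.] clr [1.559e+02 9.000e+09 1.354e+02 9.000e+09] cmd [ 0.3    0.045  0.523  0.042 -0.275]
```

Clearances come out at 5 mm or more once it is tilted. First the tilt to 18°, in small rows.

step_arm(
  series=[
    [0.001, 0, 0.008, 0.003, -0.017, 0],
    [0.002, 0, 0.016, 0.005, -0.033, 0],
    [0.002, 0, 0.024, 0.008, -0.05, 0],
    [0.003, 0.001, 0.031, 0.01, -0.066, 0],
    [0.003, 0.001, 0.039, 0.013, -0.083, 0],
    [0.004, 0.001, 0.047, 0.015, -0.099, 0],
    [0.004, 0.001, 0.055, 0.018, -0.116, 0],
    [0.004, 0.001, 0.063, 0.02, -0.132, 0],
    [0.005, 0.001, 0.071, 0.023, -0.149, 0],
    [0.005, 0.001, 0.079, 0.025, -0.165, 0],
    [0.005, 0.001, 0.087, 0.028, -0.182, 0],
    [0.005, 0.001, 0.094, 0.03, -0.198, 0],
  ],
)

```text
clock: 10.75
position: [639.9, -5.9, 58.7]
ee_rot: [0.985, 0.073, 0.157, -0.012]
contact_force: [-0.3, 0.5, -1.2]
gripper_width: 22.4
```

```bash
python3 snap.py 6 side top; python3 -c "
from bench import arm
s=arm.read_state()
for k in('position','ee_rot','contact_force','wrist_torque','gripper_width'):print(k,s[k])"
```

```text
position [638.84563422  -6.20128185  58.41590795]
ee_rot [ 0.98504865  0.0735154   0.1553599  -0.01174488]
contact_force [-0.32401906 -0.13705794 -2.15202632]
wrist_torque [-0.14664792  0.74367779  0.03172422]
gripper_width 22.454159749586566
```

View pics/side6.png

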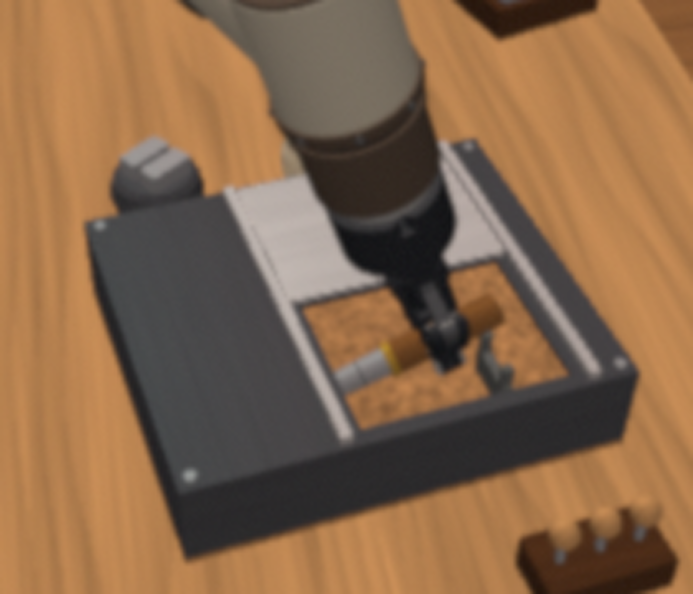

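View pics/top6.png

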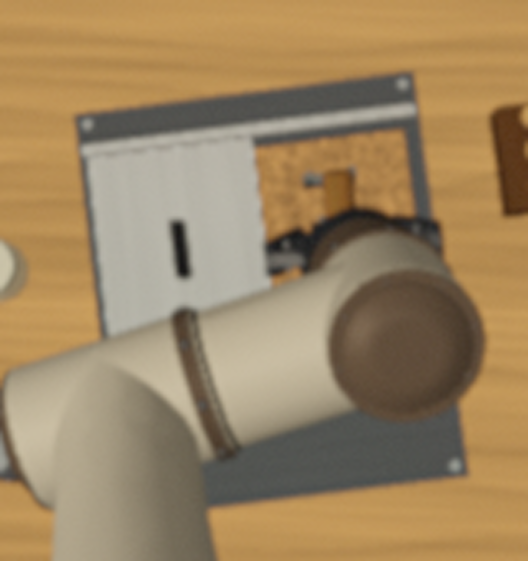

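The handle is lifted clear of the far saddle (490,370) and tilted with its end up at (497,312). The force is about the weight alone, so nothing is touching. Now drawing it out along the slant.

step_arm(
  series=[
    [0.009, 0.001, 0.006, 0.001, -0.006, 0],
    [0.018, 0.002, 0.011, 0.002, -0.011, 0],
    [0.027, 0.004, 0.017, 0.003, -0.017, 0],
    [0.035, 0.005, 0.023, 0.003, -0.022, 0],
    [0.045, 0.006, 0.029, 0.004, -0.028, 0],
    [0.054, 0.008, 0.036, 0.005, -0.033, 0],
    [0.064, 0.009, 0.043, 0.006, -0.039, 0],
    [0.073, 0.011, 0.049, 0.007, -0.044, 0],
    [0.083, 0.012, 0.056, 0.008, -0.05, 0],
    [0.092, 0.014, 0.063, 0.008, -0.055, 0],
    [0.101, 0.015, 0.07, 0.009, -0.06, 0],
    [0.11, 0.016, 0.078, 0.01, -0.066, 0],
  ],
)

```text
clock: 11.85
position: [684.5, 0.6, 90.3]
ee_rot: [0.975, 0.073, 0.208, -0.016]
contact_force: [-1.0, 0.5, -1.9]
gripper_width: 22.1
```

```bash
python3 snap.py 7 side; python3 -c "
from bench import arm
s=arm.read_state()
for k in('position','ee_rot','contact_force','wrist_torque','gripper_width'):print(k,s[k])"
```

```text
position [685.27320809   0.79354527  91.11496364]
ee_rot [ 0.97508067  0.07305074  0.20887679 -0.01586683]
contact_force [ 0.96099026  0.59454532 -0.93684513]
wrist_torque [-0.11802018  0.82603433  0.02466458]
gripper_width 22.360911236964814
```

View pics/side7.png

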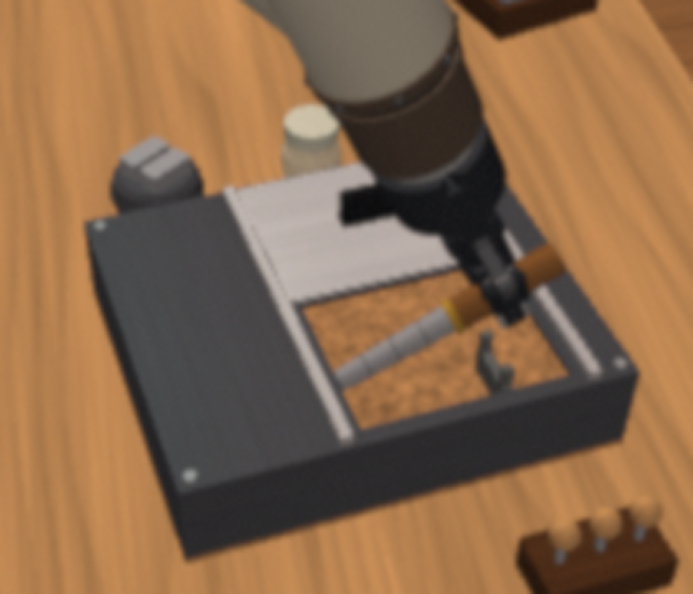

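The shaft slants out cleanly: it enters under the near roof at (340,380), and the handle end at (555,262) is above the far rail. Continuing.

step_arm(
  series=[
    [0.01, 0.001, 0.007, 0, -0.003, 0],
    [0.02, 0.003, 0.013, 0.001, -0.005, 0],
    [0.039, 0.006, 0.026, 0.002, -0.011, 0],
    [0.049, 0.007, 0.031, 0.002, -0.011, 0],
    [0.06, 0.009, 0.036, 0.002, -0.011, 0],
    [0.081, 0.013, 0.046, 0.002, -0.011, 0],
    [0.102, 0.016, 0.056, 0.002, -0.011, 0],
    [0.123, 0.019, 0.066, 0.002, -0.011, 0],
    [0.144, 0.022, 0.076, 0.002, -0.011, 0],
    [0.155, 0.024, 0.08, 0.002, -0.011, 0],
    [0.165, 0.025, 0.085, 0.002, -0.011, 0],
    [0.165, 0.025, 0.085, 0.002, -0.011, 0],
  ],
)

```text
clock: 12.9
position: [751.0, 10.7, 124.4]
ee_rot: [0.973, 0.073, 0.217, -0.017]
contact_force: [0.7, -0.7, -1.6]
gripper_width: 22.4
```

```bash
python3 snap.py 8 side; python3 -c "
from bench import arm
s=arm.read_state()
for k in('position','ee_rot','contact_force','wrist_torque','joints'):print(k,s[k])"
```

```text
position [750.2803108   10.59544576 123.9683442 ]
ee_rot [ 0.97354447  0.07257186  0.21602166 -0.0167075 ]
contact_force [-0.07092625  0.9140469  -1.7040363 ]
wrist_torque [-0.11499585  1.0358795  -0.05069872]
joints [ 0.24361202  0.50571253 -0.19611492  0.09229021 -0.43542285  1.40087333]
```

View pics/side8.png

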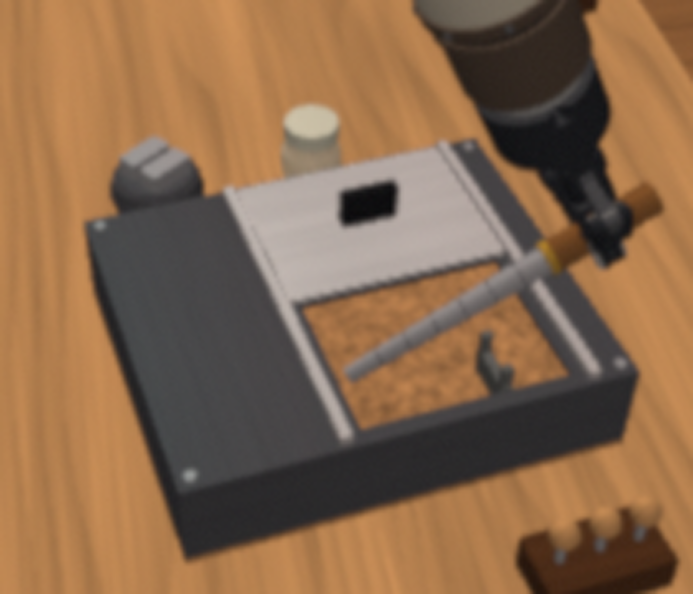

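The tip is now visible inside the opening at (350,375), past the near edge. Lifting straight up, then back over the box.

step_arm(
  series=[
    [0.01, 0.002, 0.01, 0, 0, 0],
    [0.015, 0.002, 0.03, 0, 0, 0],
    [0.015, 0.002, 0.055, 0, 0, 0],
    [0.015, 0.002, 0.08, 0, 0, 0],
    [0.015, 0.002, 0.11, 0, 0, 0],
    [0.015, 0.002, 0.14, 0, 0, 0],
    [0.015, 0.002, 0.17, 0, 0, 0],
    [0.015, 0.002, 0.2, 0, 0, 0],
    [0.015, 0.002, 0.23, 0, 0, 0],
    [0.015, 0.002, 0.255, 0, 0, 0],
    [0.015, 0.002, 0.275, 0, 0, 0],
    [0.015, 0.002, 0.28, 0, 0, 0],
  ],
)

```text
clock: 13.95
position: [756.9, 11.5, 239.2]
ee_rot: [0.973, 0.073, 0.218, -0.017]
contact_force: [-0.0, 0.1, -1.3]
gripper_width: 22.5
```

step_arm(
  series=[
    [-0.01, -0.001, 0, 0, 0, 0],
    [-0.03, -0.003, 0, 0, 0, 0],
    [-0.06, -0.006, 0, 0, 0, 0],
    [-0.09, -0.01, 0, 0, 0, 0],
    [-0.13, -0.01, 0, 0, 0, 0],
    [-0.17, -0.01, 0, 0, 0, 0],
    [-0.2, -0.01, 0, 0, 0, 0],
    [-0.22, -0.01, 0, 0, 0, 0],
    [-0.23, -0.01, 0, 0, 0, 0],
    [-0.23, -0.01, 0, 0, 0, 0],
    [-0.23, -0.01, 0, 0, 0, 0],
    [-0.23, -0.01, 0, 0, 0, 0],
  ],
)

```text
clock: 14.95
position: [664.7, 7.4, 236.0]
ee_rot: [0.973, 0.073, 0.216, -0.017]
contact_force: [-0.0, 1.1, -1.9]
gripper_width: 22.3
```

```bash
python3 snap.py 9 side top; python3 -c "
from bench import arm
s=arm.read_state()
for k in('position','ee_rot','contact_force','wrist_torque','joint_vel','gripper_width'):print(k,s[k])"
```

```text
position [664.67886796   7.41268653 235.83278709]
ee_rot [ 0.97354225  0.07262233  0.21602132 -0.01662146]
contact_force [-0.09476961  0.34169192 -1.99834893]
wrist_torque [-0.16278562  0.98825968 -0.01869289]
joint_vel [ 6.54480401e-04  3.29351731e-06 -2.47803678e-03 -1.29585599e-03
 -1.80215403e-03  7.18733688e-04]
gripper_width 22.133182403414274
```

View pics/side9.png

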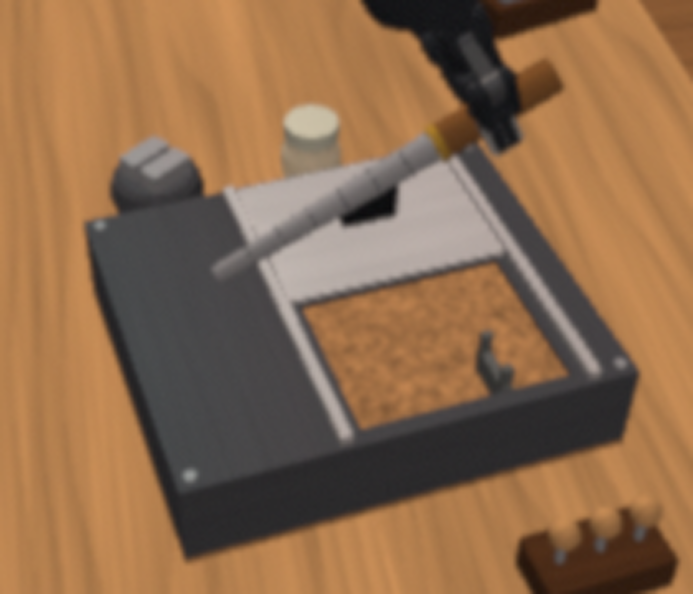

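View pics/top9.png

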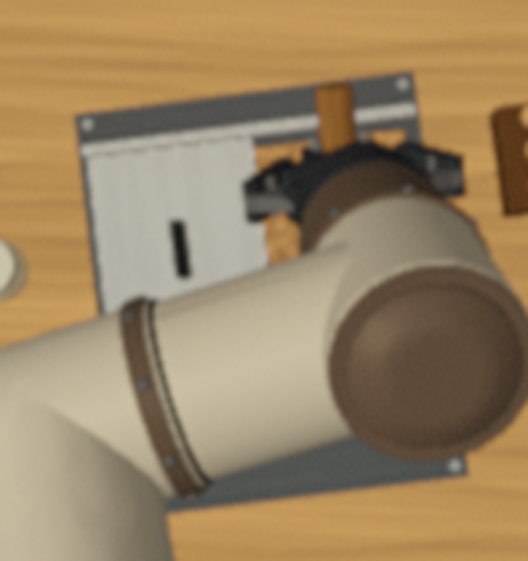

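```bash
python3 - <<'E'
from h import *
from scipy.spatial.transform import Rotation as R
d=load("side9.npz"); Rm=R.from_quat([.97354,.07262,.21602,-.01662]).as_matrix()
G=np.array([664.7,7.4,235.8])-18.7*Rm[:,2]; n=Rm[:,1]; print("G",G.round(1),"tool",Rm[:,2].round(3))
for nm,u,v in[("tip",216,272),("end",556,78),("collar",440,141)]:
    a=cast(d,170+u/3.3,110+v/3.3,0);b=d["world_from_camera"][:3,3]
    t=n@(G-b)/(n@(a-b));p=b+t*(a-b);print(nm,p.round(1),"dist G",np.linalg.norm(p-G).round(1))
E
```

```text
G [656.9   6.2 252.7] tool [ 0.418  0.064 -0.906]
tip [484.  -19.7 171.6] dist G 192.7
end [699.7  12.6 267.2] dist G 45.6
collar [626.8   1.7 237.4] dist G 34.1
```

The tip end is at z ≈ 171 mm, so its lowest point is about 90 mm above the roof. The arm is still and the hatch is open. Handing in.

```bash
python3 -c "
from bench import arm
print(arm.job_done())"
```

```text
the job is handed in; nothing more can be done
None
```

I slid the hatch open until it met its end stop (about 116 mm of travel, with a 21 N push at the stop), then let go of it; it stayed open. I took the mandrel by its wooden handle, tilted it handle end up to about 18–25°, and drew it out slantwise through the opening. Wrist force during the draw was about the mandrel's weight alone. I handed the job in at about 15 s, with the mandrel still in the gripper.

**Last checks:**
- **Clearance:** the side view put the tip end at z ≈ 171 mm, so its lowest point is about 90 mm above the roof, and the mandrel is over the box.
- **Grip:** the tip was 192.7 mm from the grasp point (192 mm expected), so it had not slipped. The jaws read 22.1 mm on the 24 mm handle; they had also read about 1.6 mm narrow on the 12 mm fin.
- **Motion and contact:** joint speeds were almost zero, with only a steady 2 N or so downward.
- **Other things:** in the last views the jar, vise and graver block looked where they were. The ring clamp was outside those crops, so I did not check it again, though the arm never went near it.

No check failed. The two cameras differed by up to 4 mm on the box pose, so I used a value between them.

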